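Close the parts tin with its inner lid and lift off the outer lid

TASK

Take the carton off the open parts tin and set it down flat in the grey tray without dropping or tipping it; then pick up the nested pair of lids together by the inner lid's post, lower them onto the tin so that the inner lid is fully seated, and let go. Then grip the outer lid by its collar and lift it alone straight up off the inner lid, which must stay seated and undisturbed. Finish while still holding the outer lid level and still over the tin, well clear above the top of the post, and leave everything else on the bench where it is.

Things in the scene. Friction and masses are not known exactly. Their poses are not given: they have to be found in the camera images.
- tin: Open round steel parts tin with short bearing rollers in it, standing in a square wooden base 105 x 105 x 12 mm that is fixed to the bench. Tin 87 mm outside diameter, 81 mm inside, rim 67 mm above the bench. Origin: centre of the base's underside, z up.
- tin_mouth (a point): Centre of the tin's mouth, level with its rim, 67 mm above the bench, z up.
- carton: Closed cardboard carton 110 mm long (its x) x 46 mm wide (its y) x 38 mm high, 100 to 200 g, with a blank white label on one side. It starts lying across the tin's rim. Origin: centre of its underside, z up.
- tray: Shallow open grey plastic tray fixed to the bench, outside 150 mm (its x) x 190 mm (its y), 18 mm high, walls and floor 4 mm thick. Origin: centre of its underside, z up.
- inner_lid: Inner lid, steel, 260-390 g: plug 76 mm across, 12 mm deep, tapered to 68 mm at the bottom; on it a flange 94 mm across, 4 mm thick; in the middle an upright round post 22 mm across, its top 82 mm above the origin. The plug fits the tin with 2.5 mm all round; seated, the flange lies on the rim, the origin 12 mm below it. Starts on the bench under the outer lid. Origin: centre of plug's underside, z up.
- outer_lid: Outer lid, aluminium, about 160 g: plate 105 mm across, 4 mm thick, skirt 10 mm down round its edge, upright collar (tube 40 mm outside, 32 mm inside, top 32 mm above the origin) round the post. Lies loose on the inner lid's flange (2.5 mm play), so lifting the post carries it along. Nested, its origin is 16 mm above the inner lid's. Origin: centre of the plate's underside, z up.
- collar_grip (a point): Point on the axis of the outer lid's collar, 27 mm above the outer lid's origin, 23 mm above the plate's top face and 5 mm below the collar's top: where to pinch the collar from outside. Nested, the post's top stands 39 mm above this point.
- post_grip (a point): Point on the axis of the inner lid's post, 72 mm above the inner lid's origin and 10 mm below the post's top: where to pinch the post. While the lids are nested, the top of the outer lid's collar is 24 mm below this point.
- bearing: Plain steel ball bearing, a ring 52 mm across and 15 mm high, lying flat close to the tin; not part of the job. Origin: centre of its underside.
- collar_ring: Dark steel shaft collar, a ring 40 mm across and 14 mm high, lying flat close to the lid set; not part of the job. Origin: centre of its underside.
- spanner: Steel spanner 150 mm long lying on the bench near the robot, less than 20 mm high; not part of the job. Origin: mid-length, underside.
- small_box: Closed cardboard box 60 x 80 x 50 mm high; not part of the job. Origin: centre of its underside.
- jar: Clear jar with a black cap, 60 mm across, 75 mm high; not part of the job. Origin: centre of its underside.
- pulley: Dark steel V-belt pulley, 64 mm across, 36 mm high; not part of the job. Origin: centre of its underside.
- oil: White plastic bottle with a black cap, 50 mm across, 140 mm high; not part of the job. Origin: centre of its underside.

How it is judged:
By the outcome, as a careful person would: the job done as asked, in the order asked, and still so for the second after the job is handed in, while the arm keeps its last pose, push and grip.
It also fails if it takes over 72 s, if anything falls off the work surface, if the arm or the gripper's body presses on something with over 40 N, if the wrist force passes 120 N, or if a joint passes its speed limit or range.

ROBOT

A 6-joint arm with a two-finger parallel gripper is mounted at the origin on the work surface. World frame = base frame: x ahead of the robot, y to its left, z up, the work surface at z = 0. Lengths are in m, angles in rad, forces in N, time in s.
With the tool pointing down it reaches from about 0.225 to 0.875 m from the base axis. Payload 3.4 kg.
Tool frame: the origin (TCP) lies at the very end of the fingers, on their centre line; the grasp point (between the pads) lies 19 mm behind it; z points along the fingers, x is the direction in which the jaws open and shut, and the axes are right-handed (so a half turn about z gives the same grasp; the last joint's range is limited). The gripper opens to 85 mm and grips with 20 to 120 N. Pads are 22 mm wide; open, the fingers measure 114 mm over their backs; the gripper's body (76 mm by 85 mm) begins 54 mm behind the grasp point. The pads swing forward as they close: fully open they stand 13 mm farther back than shut.
Start: joints at [-1.424, 0.276, 1.505, -0, 1.361, -0.121], TCP at [0.152, -0.555, 0.231] pointing down, gripper open.
Joint ranges: [-2.89, 2.89], [-0.75, 2.08], [0.22, 2.7], [-1.18, 4.32], [0.11, 2.71], [-2.7, 2.7]. Speed limits (rad/s): [2.57, 2.57, 3.14, 3.14, 3.14, 3.14].

INTERFACE

Orientations are given as a unit quaternion [w, x, y, z].
In Python, from rig import manip gives the robot as it stands.
- The arm moves only by the tool send_rows, never from a script. Its argument "increments" is a list of rows, each a list of 5 numbers: the opening, from 0 (shut) to 1 (fully open), then the shift along the tool's x, y, z in m, then the turn about the tool's z in rad. A call has 1 to 8 rows; each row shifts and turns the commanded pose from where the row before left it, along the tool's axes as they then stand; what a row does not reach is not made up. A row lasts 1/8 s, in which the tool goes at most 62.5 mm and 10.7 degrees, less where a joint would pass 70% of its speed; a pose out of reach is approached as far as the arm can. A call is refused whole if a number of a shift passes 0.0625 or a number of a turn 0.188, either way. A call with a gripper value outside its range is refused whole. The fingers move at their own pace and stop on an object; "squeeze" is the grip in N (left out, the last holds). Time passes only in rows, so rows that do not move let the fingers close. It gives the time, the measured TCP pose, the force and the opening at its end, in the units of the state.
- manip.get_state(): the state, without advancing time (a new reading comes with each control period).
- manip.get_image(name): name is "side" or "top"; returns the picture (420x560x3 uint8, red, green, blue); there is no depth.
- manip.calibration(name): a dict with "fx", "fy", "cx", "cy" (pixels), "distortion" ([k1, k2, p1, p2, k3] as OpenCV has them; the pictures are not rectified), "camera_from_world" (4x4, takes a point from world to camera coordinates). Camera axes: x right, y up, looking along -z (the intrinsics and any distortion apply to the point x, -y, -z); pixel columns grow to the right and rows downward; lengths in m; the calibration is good to about 2 mm. A picture is of the moment at which its call begins. calibration takes no time and is no camera call.
- manip.sign_off(): hands the job in, once; it reports no verdict.
The state is a dict: "clock": time; "qpos": joint angles; "qd": joint speeds; "effort": joint torques, N m; "position": TCP position; "ee_rot": TCP orientation; "contact_force": force on the tool from outside, world axes, zero at the start; "moment": the same for the moment, N m; "width": finger opening in m.
Only numpy, scipy, OpenCV 4.12 (cv2) and the standard library are available. Lean on these libraries where they do the work, as an engineer would, in place of code of your own. Each camera call takes 0.05 s, during which the arm holds its last target.

## Working session

There is one attempt and no reset: what is moved stays moved. The work goes in short steps, Python scripts to look and compute and a tool call to move; the robot and the scene stay as the last step left them, time stands still between calls to the robot, and variables do not carry over. Pictures are saved under pics/ and viewed, and the job is handed in when it is done.

Besides the shell and the picture viewer there is one more tool, called after ">>>" as a command line: name --pt "numbers of a row" for each row, then --argument value for the rest. send_rows: Moves the arm, as the interface text tells. Its arguments: {"type":"object","properties":{"increments":{"type":"array","items":{"type":"array","items":{"type":"number"}}},"squeeze":{"type":"number"}},"required":["increments"]}

```bash
ls; mkdir -p pics; python3 - <<'E'
from rig import manip
import cv2
for n in("side","top"):
    im=manip.get_image(n); cv2.imwrite(f"pics/{n}0.png",im[:,:,::-1]); 
    print(n,manip.calibration(n))
print(manip.get_state())
E
```

```text
pics
side {'fx': 388.27179595493385, 'fy': 388.27179595493385, 'cx': 280.9951640260932, 'cy': 204.30554462900915, 'distortion': array([-0.04613497,  0.        ,  0.        ,  0.        ,  0.        ]), 'camera_from_world': array([[ 0.88233884, -0.47048532,  0.01103331, -0.49279346],
       [ 0.26925128,  0.52389931,  0.80810474, -0.22943851],
       [-0.38598176, -0.71005146,  0.58893548, -0.67928304],
       [ 0.        ,  0.        ,  0.        ,  1.        ]])}
top {'fx': 403.6917361545391, 'fy': 403.6917361545391, 'cx': 276.04619083041786, 'cy': 208.64894765387794, 'distortion': array([-0.05421239,  0.        ,  0.        ,  0.        ,  0.        ]), 'camera_from_world': array([[ 0.00639753, -0.99971247,  0.02310967, -0.01418772],
       [ 0.99748397,  0.00801154,  0.07043817, -0.57566198],
       [-0.07060306,  0.0226009 ,  0.99724842, -1.1929032 ],
       [ 0.        ,  0.        ,  0.        ,  1.        ]])}
{'clock': 0.1, 'qpos': array([-1.42401012e+00,  2.76565865e-01,  1.50600762e+00, -2.79437301e-06,
        1.36070459e+00, -1.21019119e-01]), 'qd': array([-4.51336945e-04, -1.19153258e-03, -4.63404166e-03, -1.50140935e-03,
        1.48708142e-05,  8.05997342e-04]), 'effort': array([ 1.25068527e-03, -4.17701161e+01, -2.46405262e+01, -1.60723522e-05,
        5.86381575e-03,  8.52701163e-06]), 'position': array([ 0.15206806, -0.55404036,  0.23050633]), 'ee_rot': array([-5.87181634e-04,  7.95177746e-01, -6.06375826e-01, -6.04467430e-04]), 'contact_force': array([-0.42238532,  0.99652107, -0.73615422]), 'moment': array([ 0.00817059, -0.00294088, -0.04552795]), 'width': 0.08583063197498442}
```

View pics/side0.png

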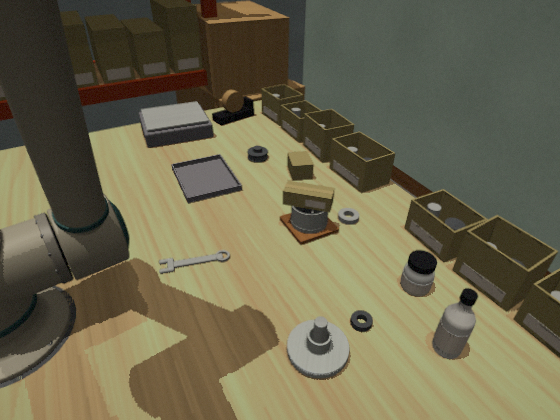

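View pics/top0.png

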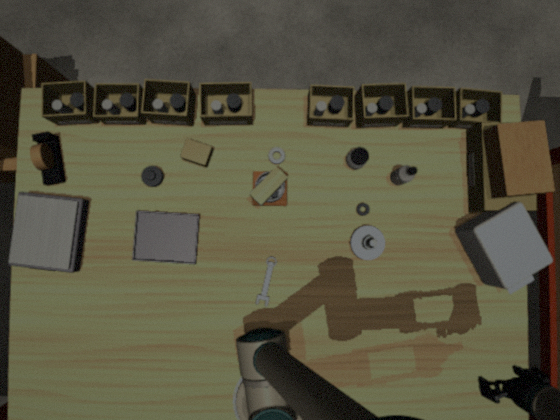

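The side view shows the carton on the tin at (308,196), the lids at (319,345) and the tray at (206,177). In the top view they are at (269,186), (367,242) and (167,236). Next I'll enlarge these areas and measure them.

```bash
cat > h.py <<'E'
import numpy as np, cv2
from rig import manip
def cal(n):
    c=manip.calibration(n); K=np.array([[c['fx'],0,c['cx']],[0,c['fy'],c['cy']],[0,0,1.]])
    T=np.diag([1,-1,-1,1.])@c['camera_from_world']; return K,np.array(c['distortion']),T
def proj(n,P):
    K,d,T=cal(n); P=np.atleast_2d(np.array(P,float))
    return cv2.projectPoints(P,cv2.Rodrigues(T[:3,:3])[0],T[:3,3],K,d)[0][:,0]
def ray(n,uv):
    K,d,T=cal(n); x=cv2.undistortPoints(np.array(uv,float).reshape(-1,1,2),K,d)[:,0]
    D=np.c_[x,np.ones(len(x))]@T[:3,:3]; o=-T[:3,:3].T@T[:3,3]; return o,D
def onz(n,uv,z):
    o,D=ray(n,uv); return o+D*((z-o[2])/D[:,2])[:,None]
def tri(uvs,uvt):
    A=np.zeros((3,3));b=np.zeros(3);L=[]
    for n,uv in(("side",uvs),("top",uvt)):
        o,D=ray(n,uv);D=D[0]/np.linalg.norm(D[0]);M=np.eye(3)-np.outer(D,D);A+=M;b+=M@o;L.append((o,M))
    X=np.linalg.solve(A,b);return X,[np.linalg.norm(M@(X-o)) for o,M in L]
def crop(src,c,h,f,out):
    im=cv2.imread(src);x,y=c;w=h*4//3
    cv2.imwrite(out,cv2.resize(im[y-h:y+h,x-w:x+w],None,fx=f,fy=f,interpolation=cv2.INTER_CUBIC)); print(out,"x0",x-w,"y0",y-h,"f",f)
E
python3 - <<'E'
from h import *
crop("pics/top0.png",(270,188),24,12,"pics/t_tin.png")
crop("pics/side0.png",(308,205),36,8,"pics/s_tin.png")
crop("pics/top0.png",(367,242),24,12,"pics/t_lid.png")
crop("pics/side0.png",(319,345),36,8,"pics/s_lid.png")
crop("pics/top0.png",(167,236),36,8,"pics/t_tray.png")
E
```

```text
pics/t_tin.png x0 238 y0 164 f 12
pics/s_tin.png x0 260 y0 169 f 8
pics/t_lid.png x0 335 y0 218 f 12
pics/s_lid.png x0 271 y0 309 f 8
pics/t_tray.png x0 119 y0 200 f 8
```

View pics/t_tin.png

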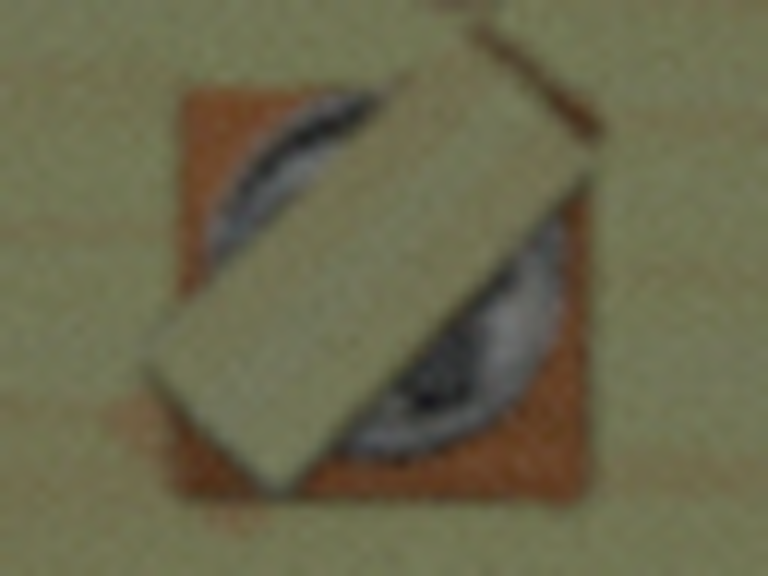

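View pics/s_tin.png

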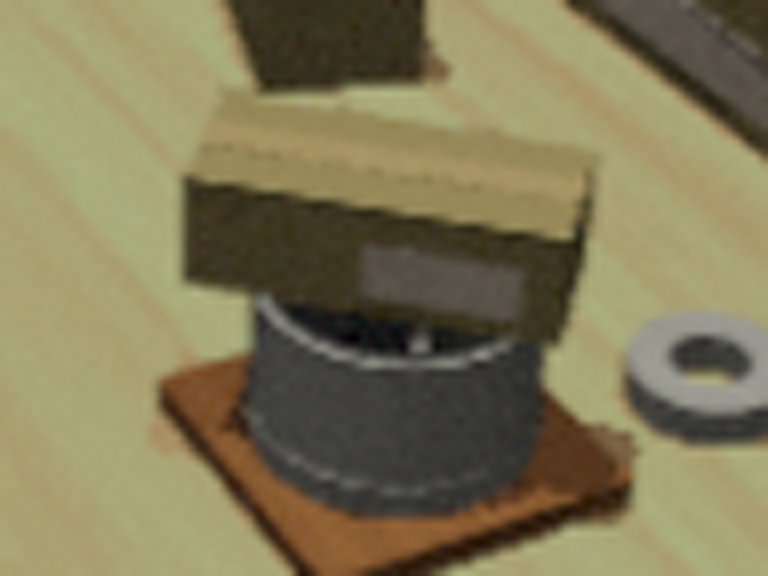

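View pics/t_lid.png

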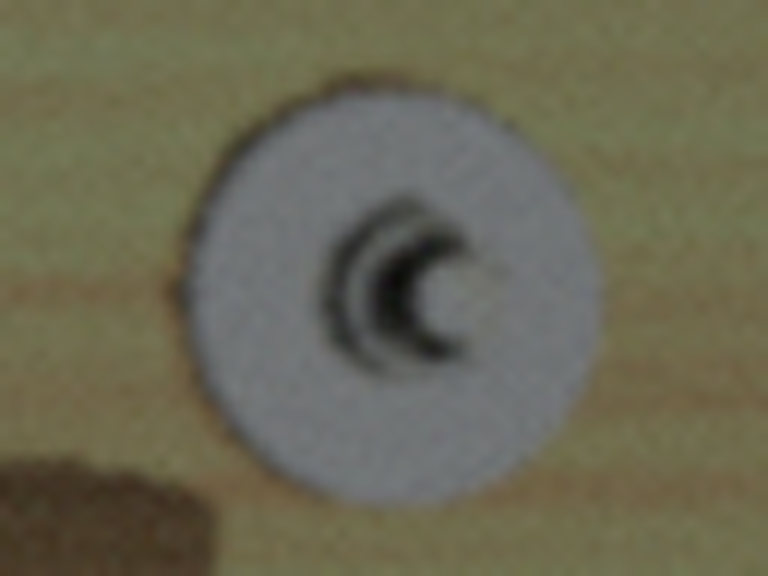

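View pics/s_lid.png

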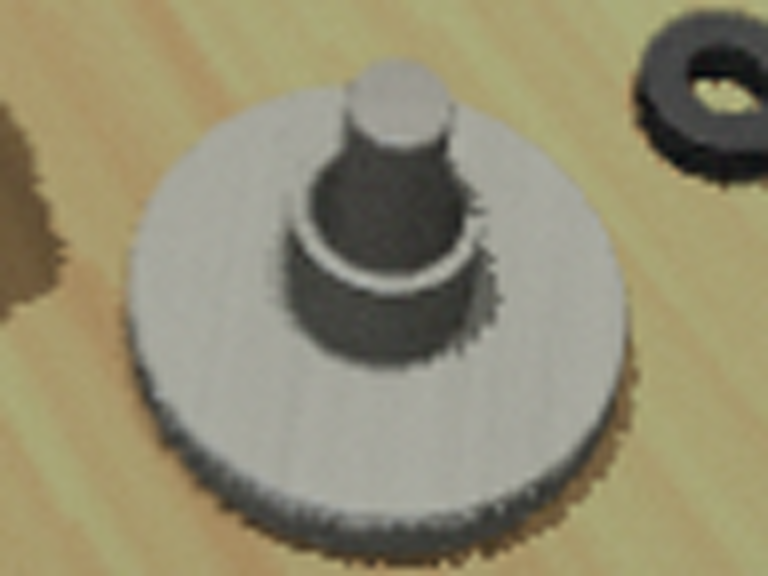

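View pics/t_tray.png

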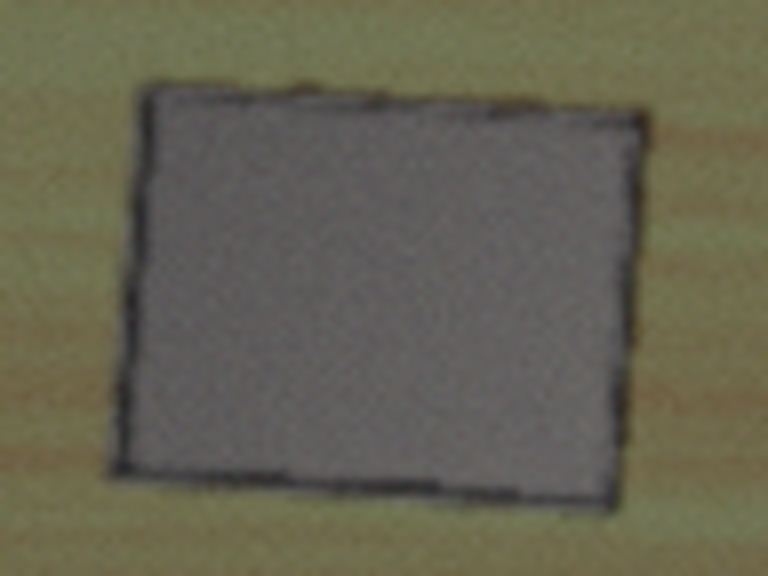

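```bash
cat >> h.py <<'E'
def un(pts,x0,y0,f): return (np.array(pts,float)+.5)/f-.5+np.array([x0,y0])
E
python3 - <<'E'
from h import *
np.set_printoptions(precision=4,suppress=True)
ct=un([(150,360),(278,492),(592,168),(472,28)],238,164,12)
cs=un([(187,178),(578,240),(598,155),(222,90)],260,169,8)
P=onz("top",ct,.105);Q=onz("side",cs,.105)
for n,X in(("top",P),("side",Q)):
    print(n,X[:,:2].tolist(),X.mean(0),[round(float(np.linalg.norm(X[i]-X[i-1])),4) for i in range(4)])
b=onz("top",un([(180,90),(590,90),(585,495),(180,498)],238,164,12),.012);print("base",b,b.mean(0),[np.linalg.norm(b[i]-b[i-1]) for i in range(4)])
b=onz("side",un([(162,385),(308,575),(632,475)],260,169,8),.012);print("base side",b,(b[0]+b[2])/2)
t=onz("top",un([(145,88),(647,112),(612,508),(115,474)],119,200,8),.018);print("tray",t,t.mean(0),[np.linalg.norm(t[i]-t[i-1]) for i in range(4)])
print("lid plate top",onz("top",un([(397,297)],335,218,12),.020),"side",onz("side",un([(379,300)],271,309,8),.02))
print("post top",onz("top",un([(457,298)],335,218,12),.082),onz("side",un([(400,103)],271,309,8),.082))
print(tri(un([(400,103)],271,309,8),un([(457,298)],335,218,12)))
print(proj("top",[[.5,-.24,0.082],[.5,-.24,.02]]))
E
```

```text
top [[0.6115810511275654, 0.0649767340143102], [0.5809303188985343, 0.034842109246438366], [0.6577547925372708, -0.03803406448261123], [0.690646073031708, -0.009681680109976328]] [0.6352 0.013  0.105 ] [0.1087, 0.043, 0.1059, 0.0434]
side [[0.5807627444941583, 0.0349849212948955], [0.6612104939612169, -0.03998168835382032], [0.6898271832289855, -0.007815062936205708], [0.6114742696810974, 0.07054106138842908]] [0.6358 0.0144 0.105 ] [0.047, 0.11, 0.0431, 0.1108]
base [[ 0.6906  0.0621  0.012 ]
 [ 0.6916 -0.042   0.012 ]
 [ 0.5883 -0.0412  0.012 ]
 [ 0.5867  0.061   0.012 ]] [0.6393 0.01   0.012 ] [np.float64(0.10384632772667249), np.float64(0.10411287254289626), np.float64(0.10328926917737978), np.float64(0.10218603734776793)]
base side [[ 0.5873  0.0603  0.012 ]
 [ 0.583  -0.0352  0.012 ]
 [ 0.6896 -0.0408  0.012 ]] [0.6384 0.0098 0.012 ]
tray [[0.5668 0.4089 0.018 ]
 [0.5593 0.2198 0.018 ]
 [0.4115 0.2302 0.018 ]
 [0.4224 0.4161 0.018 ]] [0.49   0.3188 0.018 ] [np.float64(0.14454898459696763), np.float64(0.1892497365099497), np.float64(0.14816885376452282), np.float64(0.18626480426137154)]
lid plate top [[ 0.4763 -0.2868  0.02  ]] side [[ 0.4741 -0.2892  0.02  ]]
post top [[ 0.4769 -0.2857  0.082 ]] [[ 0.4756 -0.2865  0.082 ]]
(array([ 0.4765, -0.2859,  0.0807]), [np.float64(0.00034163219101426297), np.float64(0.0003416321910142536)])
[[356.7541 234.1954]
 [352.1853 234.3492]]
```

Both views agree to about 2 mm:

| Item | Position (m) | Orientation |
|---|---|---|
| Carton | (0.6355, 0.0135) | yaw about -43.5° |
| Tin | (0.639, 0.010) | |
| Post | (0.4765, -0.286) | |
| Tray | (0.490, 0.319) | |

I'll move above the carton first.

>>> send_rows --pt "1 -0.028 -0.041 0 0" --pt "1 -0.028 -0.041 0 0" --pt "1 -0.028 -0.041 0 0" --pt "1 -0.028 -0.041 0 0" --pt "1 -0.028 -0.041 0 0" --pt "1 -0.028 -0.041 0 0" --pt "1 -0.028 -0.041 0 0" --pt "1 -0.028 -0.041 0 0" --squeeze 30

```text
clock: 1.1
position: [0.4099, -0.2503, 0.231]
ee_rot: [0.0, 0.795, -0.606, -0.0]
contact_force: [0.5, -0.7, -0.8]
width: 0.0853
```

>>> send_rows --pt "1 -0.028 -0.041 0 0" --pt "1 -0.028 -0.041 0 0" --pt "1 -0.028 -0.041 0 0" --pt "1 -0.028 -0.041 0 0" --pt "1 -0.028 -0.041 0 0" --pt "1 -0.028 -0.041 0 0" --pt "1 -0.028 -0.041 0 0" --pt "1 0 0 0 -0.17"

```text
clock: 2.1
position: [0.6358, 0.0163, 0.23]
ee_rot: [-0.0, 0.846, -0.533, -0.001]
contact_force: [-1.3, -1.4, 0.1]
width: 0.0857
```

>>> send_rows --pt "1 0 0 0 -0.177" --pt "1 0 0 0 -0.177" --pt "1 0 0 0 -0.177" --pt "1 0 0 0 -0.177" --pt "1 0 0 0 -0.177" --pt "1 0 0 0 -0.177" --pt "1 0 0 0 -0.177" --pt "1 0 0 0 -0.177"

```text
clock: 3.1
position: [0.6338, 0.0133, 0.2306]
ee_rot: [-0.0, 0.99, 0.144, -0.001]
contact_force: [0.5, -0.1, 0.2]
width: 0.0853
```

>>> send_rows --pt "1 0 0 0 -0.177" --pt "1 0 0 0 -0.177" --pt "1 0 0 0 -0.177" --pt "1 0 0 0 0" --pt "1 0 0 0 0"

```text
clock: 3.72
position: [0.6339, 0.0132, 0.231]
ee_rot: [-0.0, 0.919, 0.395, -0.0]
contact_force: [-0.1, -0.3, 0.6]
width: 0.0853
```

>>> send_rows --pt "1 0.001 0.001 0.03 0" --pt "1 0 0 0.03 0" --pt "1 0 0 0.03 0" --pt "1 0 0 0 0"

```text
clock: 4.22
position: [0.6335, 0.0134, 0.1388]
ee_rot: [-0.001, 0.919, 0.395, -0.003]
contact_force: [0.2, -0.2, 0.3]
width: 0.0853
```

```bash
python3 - <<'E'
from h import *
im=manip.get_image("side");cv2.imwrite("pics/s1.png",im[:,:,::-1]);crop("pics/s1.png",(308,185),45,8,"pics/s1c.png")
E
```

```text
pics/s1c.png x0 248 y0 140 f 8
```

View pics/s1c.png

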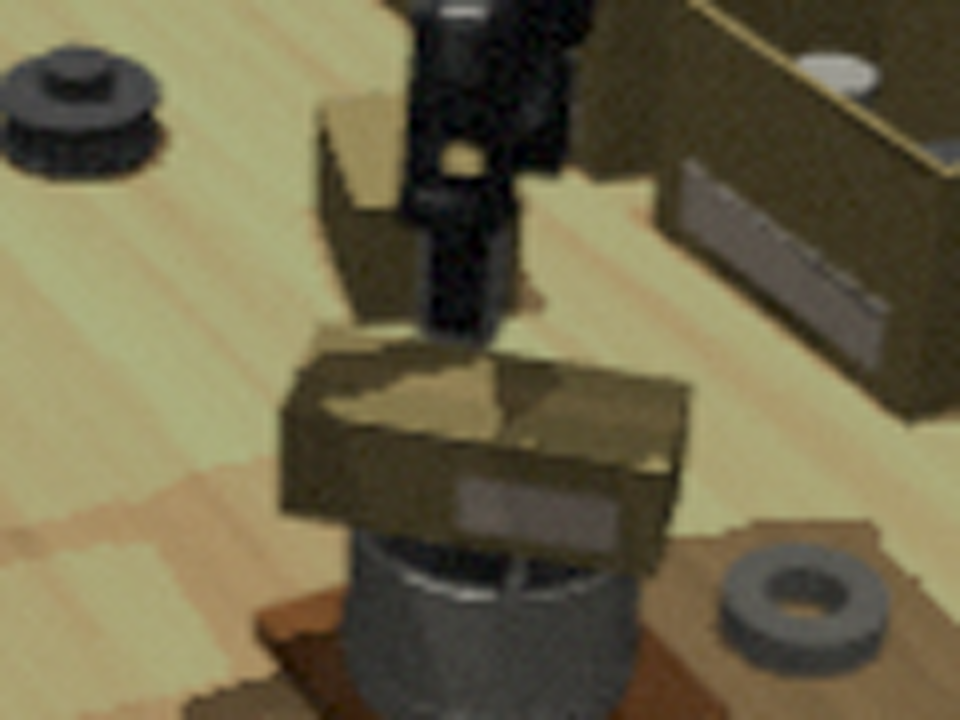

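The side view shows the near finger at (460,340) in the crop, above the carton and near mid-length, with the jaws across its width. I'll descend and grip.

>>> send_rows --pt "1 0.0015 0.001 0.02 0" --pt "1 0 0 0.02 0" --pt "1 0 0 0.02 0" --pt "1 0 0 0.007 0" --pt "1 0 0 0 0" --pt "0.6 0 0 0 0" --pt "0.55 0 0 0 0" --pt "0.5 0 0 0 0"

```text
clock: 5.28
position: [0.6377, 0.0135, 0.0753]
ee_rot: [0.0, 0.918, 0.396, 0.0]
contact_force: [-0.4, -0.7, 3.6]
width: 0.0456
```

>>> send_rows --pt "0.4 0 0 0 0" --pt "0.4 0 0 0 0" --pt "0.3 0 0 0 0" --pt "0.3 0 0 0 0" --pt "0.2 0 0 0 0"

```text
clock: 5.9
position: [0.6377, 0.0134, 0.0753]
ee_rot: [0.0, 0.918, 0.396, 0.001]
contact_force: [-1.2, -0.2, 5.1]
width: 0.0459
```

Gripped at 45.9 mm, which matches the carton's width. I'll lift gently.

>>> send_rows --pt "0.2 0 0 -0.005 0" --pt "0.2 0 0 -0.01 0" --pt "0.2 0 0 -0.015 0" --pt "0.2 0 0 -0.02 0" --pt "0.2 0 0 -0.02 0" --pt "0.2 0 0 -0.02 0" --pt "0.2 0 0 -0.01 0" --pt "0.2 0 0 0 0"

```text
clock: 6.9
position: [0.6378, 0.0137, 0.1754]
ee_rot: [0.001, 0.918, 0.396, 0.001]
contact_force: [-0.3, 1.0, -1.0]
width: 0.0458
```

```bash
python3 - <<'E'
from h import *
im=manip.get_image("side");cv2.imwrite("pics/s2.png",im[:,:,::-1]);crop("pics/s2.png",(308,175),50,7,"pics/s2c.png")
im=manip.get_image("top");cv2.imwrite("pics/t2.png",im[:,:,::-1]);crop("pics/t2.png",(270,188),30,10,"pics/t2c.png")
s=manip.get_state();print(s["position"],s["contact_force"],s["moment"],s["width"])
E
```

```text
pics/s2c.png x0 242 y0 125 f 7
pics/t2c.png x0 230 y0 158 f 10
[0.63680437 0.0137136  0.17373411] [-0.48419588 -1.49041717 -1.78503637] [-0.02862059  0.01445069 -0.00851209] 0.045206723682213325
```

View pics/s2c.png

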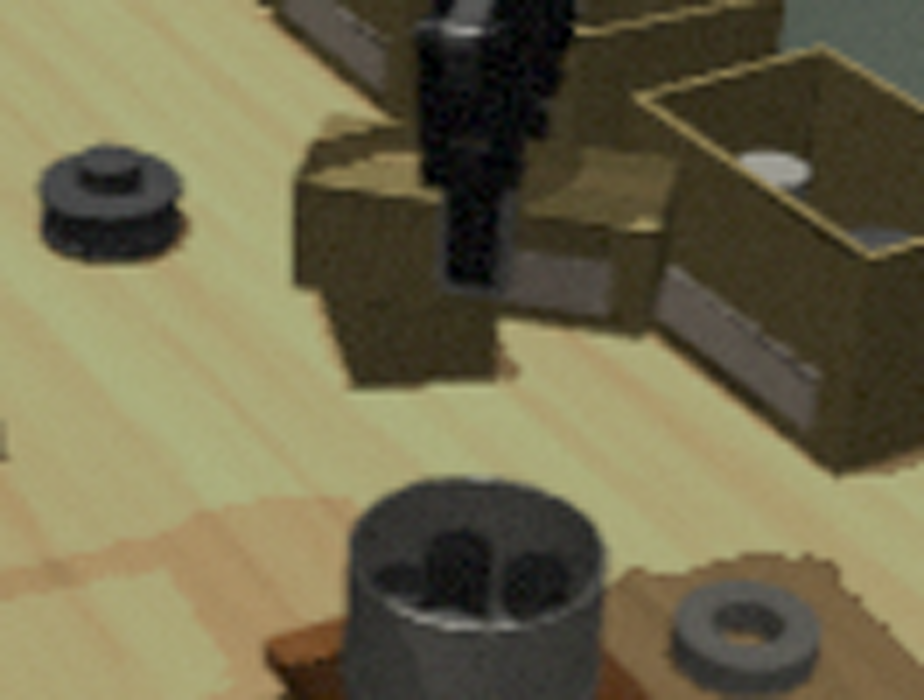

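View pics/t2c.png

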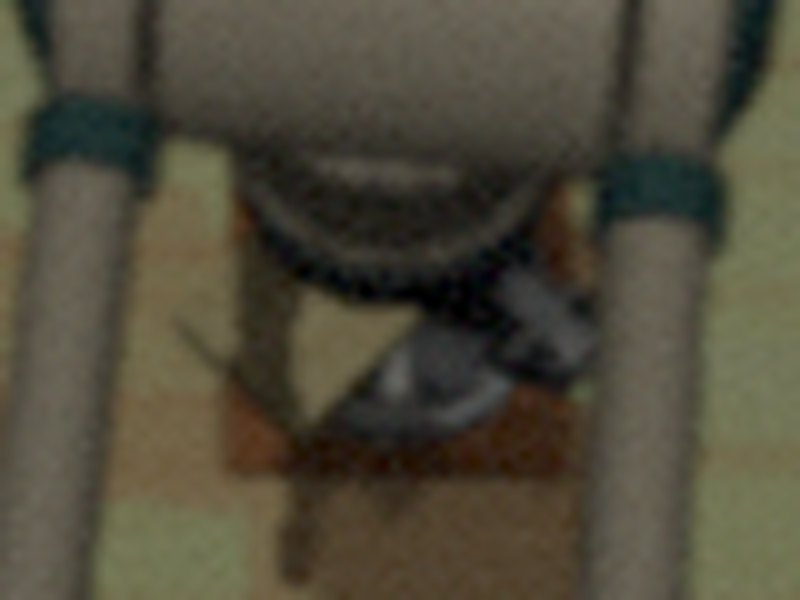

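The carton was lifted level; in the side crop its bottom edge runs parallel to the tin at about row 300. The tin mouth is open, centred near (477,554) in the crop. Next I'll turn the carton to line up with the tray and carry it across.

>>> send_rows --pt "0.2 0 0 0 0.08" --pt "0.2 0 0 0 0.14" --pt "0.2 0 0 0 0.14" --pt "0.2 0 0 0 0.14" --pt "0.2 0 0 0 0.14" --pt "0.2 0 0 0 0.14" --pt "0.2 0 0 0 0.084" --pt "0.2 0 0 0 0"

```text
clock: 8.0
position: [0.6367, 0.0137, 0.1731]
ee_rot: [-0.0, 1.0, -0.024, -0.001]
contact_force: [0.3, -0.1, -1.3]
width: 0.0454
```

>>> send_rows --pt "0.2 -0.008 -0.015 0 0" --pt "0.2 -0.016 -0.03 0 0" --pt "0.2 -0.016 -0.03 0 0" --pt "0.2 -0.016 -0.03 0 0" --pt "0.2 -0.016 -0.03 0 0" --pt "0.2 -0.016 -0.03 0 0" --pt "0.2 -0.016 -0.03 0 0" --pt "0.2 -0.016 -0.03 0 0"

```text
clock: 9.0
position: [0.527, 0.2462, 0.1742]
ee_rot: [-0.0, 1.0, -0.024, -0.0]
contact_force: [0.6, -0.3, -1.7]
width: 0.0456
```

>>> send_rows --pt "0.2 -0.016 -0.03 0 0" --pt "0.2 -0.016 -0.03 0 0" --pt "0.2 -0.01 -0.015 0 0" --pt "0.2 0 0 0 0" --pt "0.2 0 0 0 0"

```text
clock: 9.62
position: [0.4907, 0.3206, 0.1742]
ee_rot: [0.001, 1.0, -0.025, 0.0]
contact_force: [1.3, -0.0, -2.0]
width: 0.0457
```

>>> send_rows --pt "0.2 0 0 0.015 0" --pt "0.2 0 0 0.03 0" --pt "0.2 0 0 0.03 0" --pt "0.2 0 0 0.03 0" --pt "0.2 0 0 0.025 0" --pt "0.2 0 0 0.015 0" --pt "0.2 0 0 0.005 0" --pt "0.2 0 0 0 0"

```text
clock: 10.62
position: [0.4908, 0.3213, 0.0244]
ee_rot: [-0.0, 1.0, -0.025, 0.0]
contact_force: [-0.0, 0.8, -1.6]
width: 0.0456
```

>>> send_rows --pt "0.2 0 0 0.003 0" --pt "0.2 0 0 0.003 0" --pt "0.2 0 0 0.003 0" --pt "0.2 0 0 0 0"

```text
clock: 11.12
position: [0.4903, 0.3213, 0.0151]
ee_rot: [0.0, 1.0, -0.025, -0.0]
contact_force: [-0.7, 0.9, -1.9]
width: 0.0454
```

```bash
python3 - <<'E'
from h import *
im=manip.get_image("side");cv2.imwrite("pics/s3.png",im[:,:,::-1]);crop("pics/s3.png",(206,165),50,7,"pics/s3c.png")
c=onz("side",un([(477,554)],242,125,7),.067);print("mouth",c)
s=manip.get_state();print(s["position"],s["contact_force"],s["moment"],s["width"])
E
```

```text
pics/s3c.png x0 140 y0 115 f 7
mouth [[0.63759346 0.00951011 0.067     ]]
[0.49036566 0.32138503 0.01516673] [-0.06132542 -0.56898528 -2.20948592] [0.00862095 0.01768286 0.0440332 ] 0.04551265500709295
```

View pics/s3c.png

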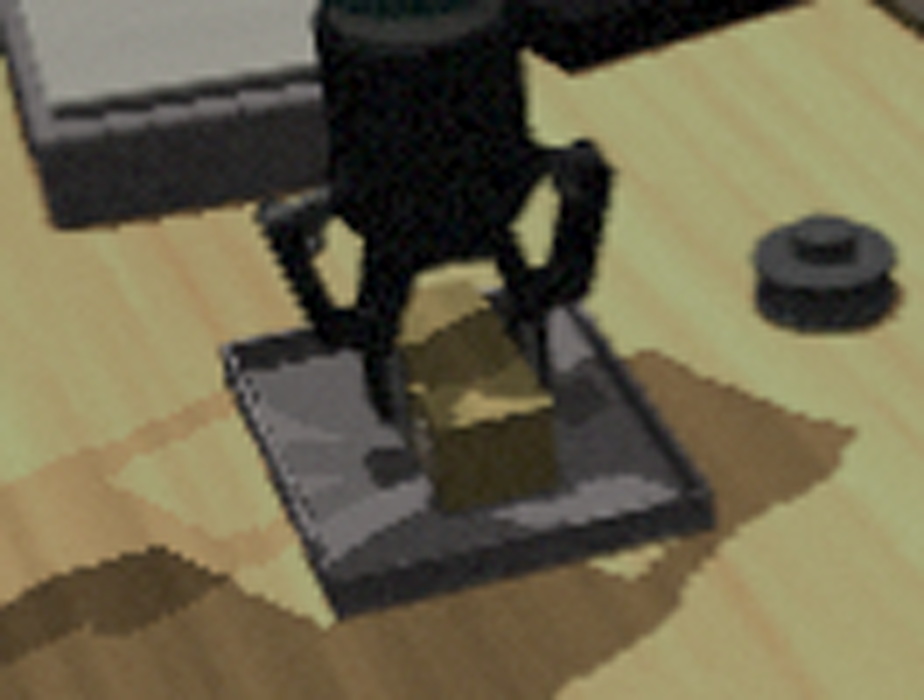

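The carton is level inside the tray, at crop (480,430), just above the floor. I'll lower it until it touches.

>>> send_rows --pt "0.2 0 0 0.001 0" --pt "0.2 0 0 0.001 0" --pt "0.2 0 0 0.001 0" --pt "0.2 0 0 0 0"

```text
clock: 11.68
position: [0.4905, 0.3214, 0.0123]
ee_rot: [0.0, 1.0, -0.025, 0.0]
contact_force: [-0.3, 0.6, -1.2]
width: 0.0457
```

>>> send_rows --pt "0.2 0 0 0.001 0" --pt "0.2 0 0 0.001 0" --pt "0.2 0 0 0 0"

```text
clock: 12.05
position: [0.4905, 0.3214, 0.0123]
ee_rot: [-0.0, 1.0, -0.025, 0.0]
contact_force: [-3.8, -1.2, 12.2]
width: 0.0454
```

Contact at 12 N. I'll back off slightly and release.

>>> send_rows --pt "0.2 0 0 -0.0015 0" --pt "0.2 0 0 0 0" --pt "0.62 0 0 0 0" --pt "0.7 0 0 0 0" --pt "0.75 0 0 0 0" --pt "0.8 0 0 0 0" --pt "0.8 0 0 -0.01 0" --pt "0.8 0 0 -0.02 0"

```text
clock: 13.05
position: [0.49, 0.3211, 0.0419]
ee_rot: [0.0, 1.0, -0.025, -0.001]
contact_force: [0.8, 0.4, 0.6]
width: 0.0682
```

>>> send_rows --pt "0.8 0 0 -0.04 0" --pt "0.8 0 0 -0.05 0" --pt "0.8 0 0 -0.05 0" --pt "0.8 0 0 -0.03 0" --pt "0.8 0 0 0 0"

```text
clock: 13.68
position: [0.492, 0.3222, 0.2155]
ee_rot: [-0.002, 1.0, -0.025, 0.003]
contact_force: [-0.1, 0.1, -1.7]
width: 0.0683
```

```bash
python3 - <<'E'
from h import *
im=manip.get_image("side");cv2.imwrite("pics/s4.png",im[:,:,::-1]);crop("pics/s4.png",(206,165),50,7,"pics/s4c.png")
s=manip.get_state();print(s["position"],s["contact_force"],s["qpos"],s["width"])
E
```

```text
pics/s4c.png x0 140 y0 115 f 7
[0.49081187 0.32159137 0.21320703] [0.81996696 0.41102003 0.05070976] [ 4.61520314e-01  3.02378928e-01  1.51211978e+00 -5.09512459e-05
  1.32416687e+00  5.11530560e-01] 0.06837775333420702
```

View pics/s4c.png

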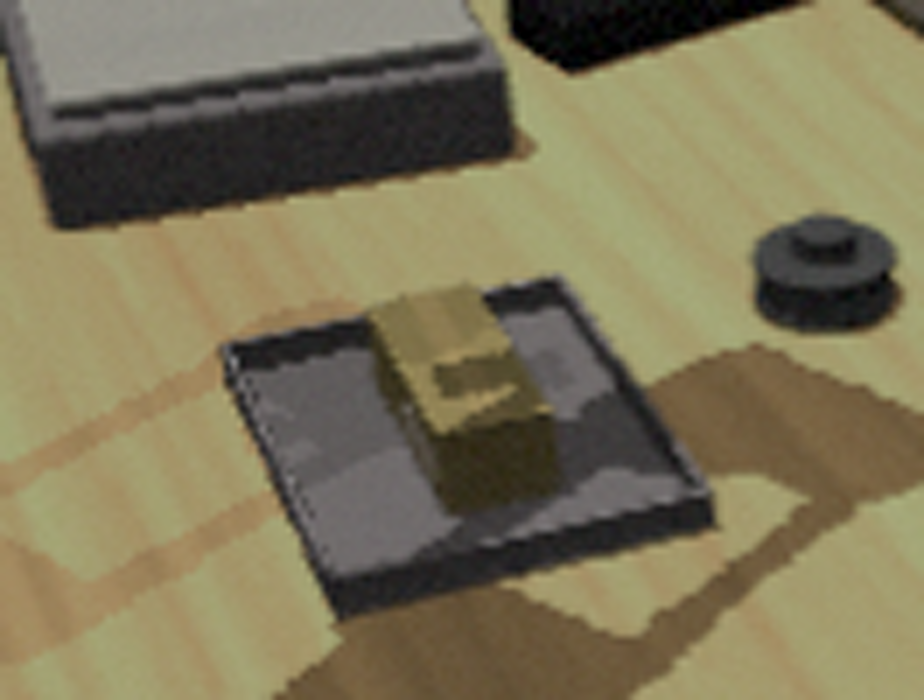

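The carton lies flat in the tray at crop (460,400), clear of the walls. Next is the lid post.

>>> send_rows --pt "1 0.0012 0.03 0 0" --pt "1 0.0012 0.05 0 0" --pt "1 0.0012 0.05 0 0" --pt "1 0.0012 0.05 0 0" --pt "1 0.0012 0.05 0 0" --pt "1 0.0012 0.05 0 0" --pt "1 0.0012 0.05 0 0" --pt "1 0.0012 0.05 0 0"

```text
clock: 14.72
position: [0.4797, -0.0599, 0.2102]
ee_rot: [-0.0, 1.0, -0.025, -0.002]
contact_force: [1.3, -0.6, -0.4]
width: 0.0858
```

>>> send_rows --pt "1 0.0012 0.05 0 0" --pt "1 0.0012 0.05 0 0" --pt "1 0.0012 0.05 0 0" --pt "1 0.0012 0.05 0 0" --pt "1 0.0012 0.027 0 0" --pt "1 0.001 0 0.03 0" --pt "1 0 0 0.03 0" --pt "1 0 0 0 0"

```text
clock: 15.72
position: [0.4741, -0.2839, 0.1481]
ee_rot: [-0.003, 1.0, -0.025, -0.004]
contact_force: [0.2, -0.1, -0.4]
width: 0.0854
```

```bash
python3 - <<'E'
from h import *
im=manip.get_image("side");cv2.imwrite("pics/s5.png",im[:,:,::-1]);crop("pics/s5.png",(319,320),60,6,"pics/s5c.png")
crop("pics/s5.png",(308,205),30,10,"pics/s5t.png")
im=manip.get_image("top");cv2.imwrite("pics/t5.png",im[:,:,::-1]);crop("pics/t5.png",(270,188),24,12,"pics/t5t.png")
s=manip.get_state();print(s["position"],s["contact_force"],s["qpos"],s["width"])
E
```

```text
pics/s5c.png x0 239 y0 260 f 6
pics/s5t.png x0 268 y0 175 f 10
pics/t5t.png x0 238 y0 164 f 12
[ 0.47646844 -0.2854409   0.15136786] [ 0.98296564 -0.5808143   0.22719251] [-6.64964576e-01  3.04102543e-01  1.67253182e+00 -8.52187782e-05
  1.16640602e+00 -6.15028678e-01] 0.08553929012672483
```

View pics/s5c.png

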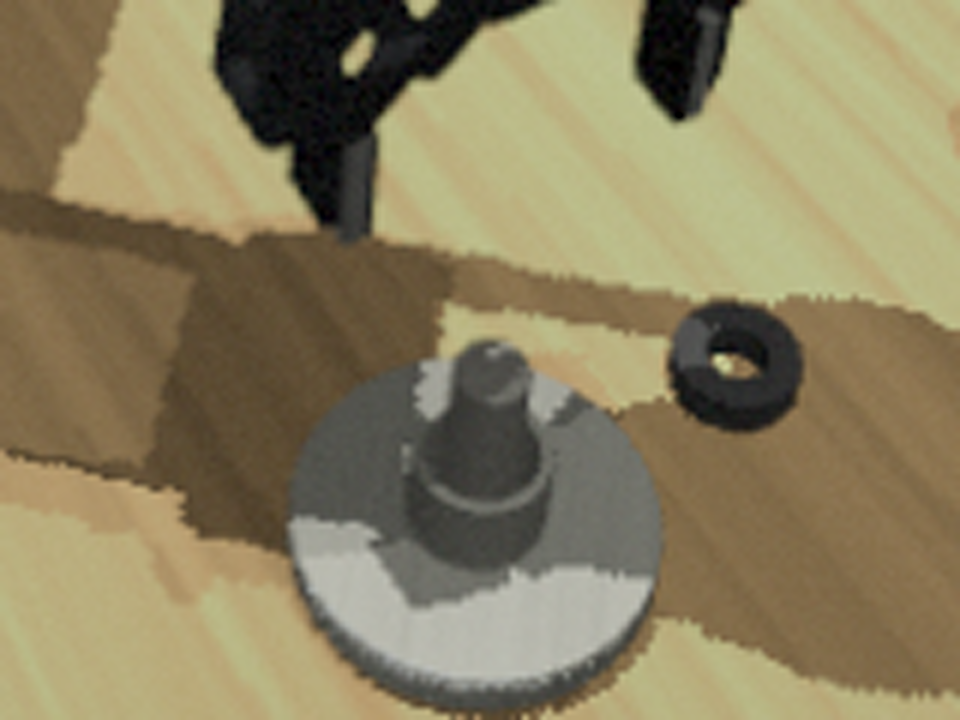

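View pics/t5t.png

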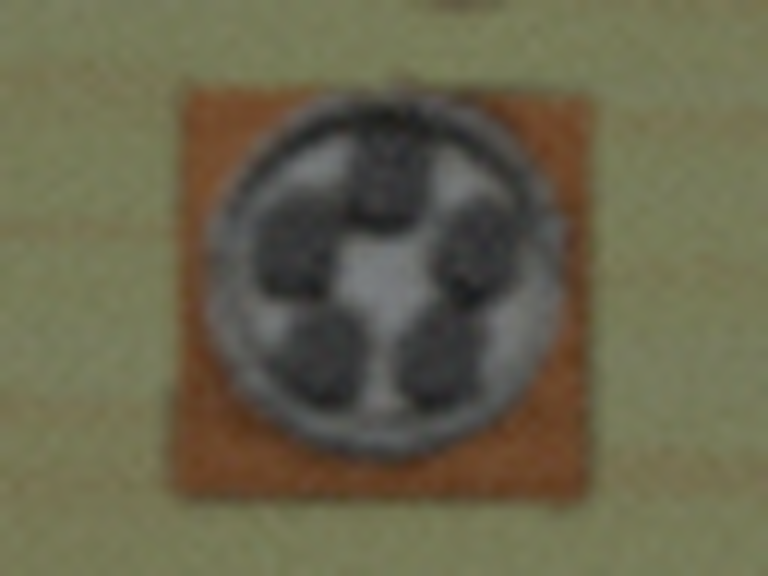

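View pics/s5t.png

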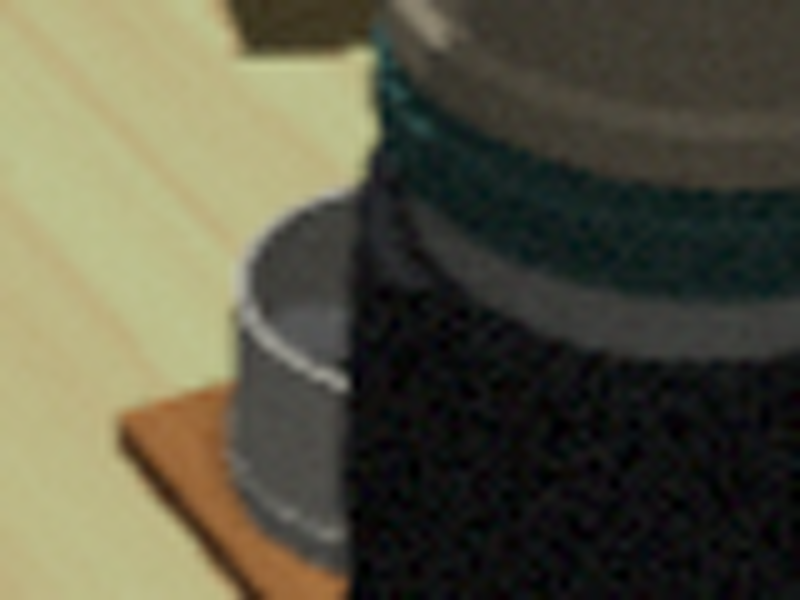

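```bash
python3 - <<'E'
from h import *
np.set_printoptions(precision=4,suppress=True)
print("mouth top",onz("top",un([(386,275)],238,164,12),.067))
p=np.array([.4765,-.2854,.1514])
for h in(.0,.013):
    uv=proj("side",[p+[.0425+.006,-.0024,h],p+[-.0425-.006,.0024,h]]);print((uv-[239,260]+.5)*6-.5)
E
```

```text
mouth top [[0.6368 0.0098 0.067 ]]
[[678.7038 128.0884]
 [336.8618 255.3671]]
[[684.9679  92.2456]
 [338.6547 219.152 ]]
```

The post is centred between the fingers and the mouth measures about (0.637, 0.0098). I'll descend to the post.

>>> send_rows --pt "1 0 0 0.02 0" --pt "1 0 0 0.03 0" --pt "1 0 0 0.025 0" --pt "1 0 0 0.015 0" --pt "1 0 0 0.006 0" --pt "1 0 0 0 0" --pt "1 0 0 0 0" --squeeze 60

```text
clock: 16.7
position: [0.4774, -0.2862, 0.0567]
ee_rot: [0.001, 1.0, -0.025, 0.001]
contact_force: [0.0, 0.1, 0.5]
width: 0.0854
```

>>> send_rows --pt "0.6 0 0 0.001 0" --pt "0.5 0 0 0 0" --pt "0.4 0 0 0 0" --pt "0.32 0 0 0 0" --pt "0.28 0 0 0 0" --pt "0.24 0 0 0 0" --pt "0.1 0 0 0 0" --pt "0 0 0 0 0"

```text
clock: 17.7
position: [0.4756, -0.2855, 0.0548]
ee_rot: [-0.0, 1.0, -0.025, -0.001]
contact_force: [-4.6, 0.4, 5.2]
width: 0.0202
```

>>> send_rows --pt "0 0 0 0 0" --pt "0 0 0 0 0"

```text
clock: 17.95
position: [0.4756, -0.2855, 0.0549]
ee_rot: [-0.0, 1.0, -0.025, -0.001]
contact_force: [-5.6, -0.9, 4.1]
width: 0.0207
```

```bash
python3 - <<'E'
from h import *
im=manip.get_image("side");cv2.imwrite("pics/s6.png",im[:,:,::-1]);crop("pics/s6.png",(319,320),60,6,"pics/s6c.png")
s=manip.get_state();print(s["position"],s["contact_force"],s["moment"],s["width"])
E
```

```text
pics/s6c.png x0 239 y0 260 f 6
[ 0.47561903 -0.28549154  0.05486354] [-5.1451346  -0.71342286  4.98877993] [-0.00496314  0.9282324   0.01186281] 0.020443567021936285
```

View pics/s6c.png

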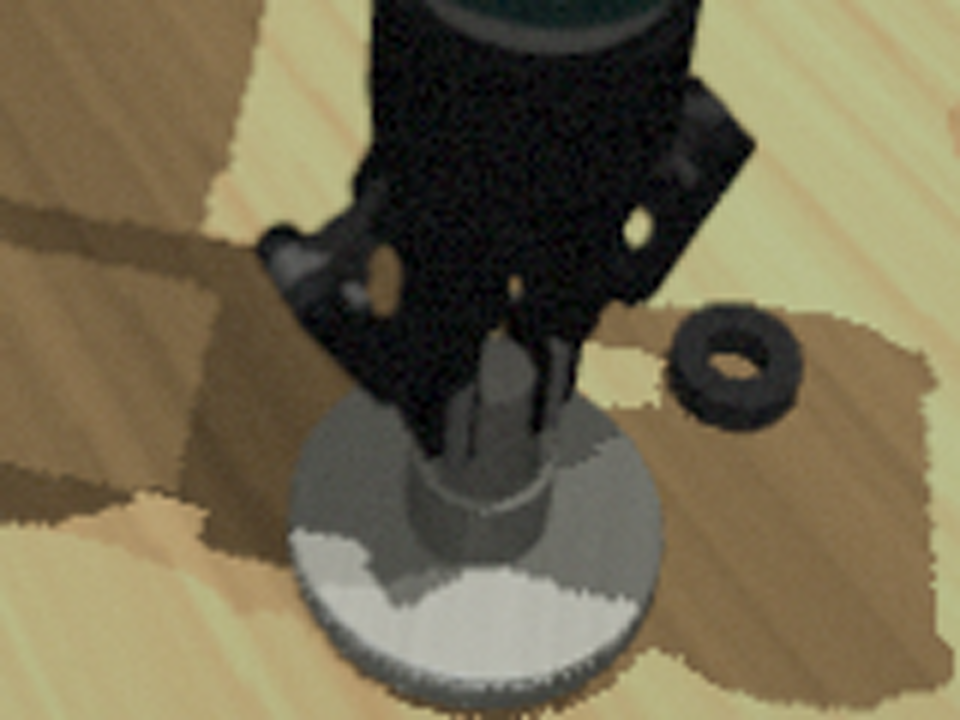

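The fingers are around the post at crop (505,390) and the lids are level on the bench. I'll lift.

>>> send_rows --pt "0 0 0 0 0" --pt "0 0 0 -0.003 0" --pt "0 0 0 -0.007 0" --pt "0 0 0 -0.012 0" --pt "0 0 0 -0.02 0" --pt "0 0 0 -0.03 0" --pt "0 0 0 -0.03 0" --pt "0 0 0 -0.02 0" --squeeze 80

```text
clock: 19.0
position: [0.4775, -0.286, 0.1791]
ee_rot: [0.001, 1.0, -0.025, 0.001]
contact_force: [-0.4, -1.1, -4.7]
width: 0.0199
```

>>> send_rows --pt "0 0 0 -0.01 0" --pt "0 0 0 0 0" --pt "0 0 0 0 0"

```text
clock: 19.38
position: [0.4761, -0.2852, 0.1858]
ee_rot: [-0.001, 1.0, -0.025, -0.001]
contact_force: [-0.5, 0.3, -5.3]
width: 0.02
```

```bash
python3 - <<'E'
from h import *
im=manip.get_image("side");cv2.imwrite("pics/s7.png",im[:,:,::-1]);crop("pics/s7.png",(319,260),60,6,"pics/s7c.png")
s=manip.get_state();print(s["position"],s["contact_force"],s["moment"],s["width"])
E
```

```text
pics/s7c.png x0 239 y0 200 f 6
[ 0.4761002  -0.28519777  0.18567673] [ 0.36194019 -0.91748207 -4.80353633] [ 0.00938379 -0.0727973   0.01849563] 0.01989819215966581
```

View pics/s7c.png

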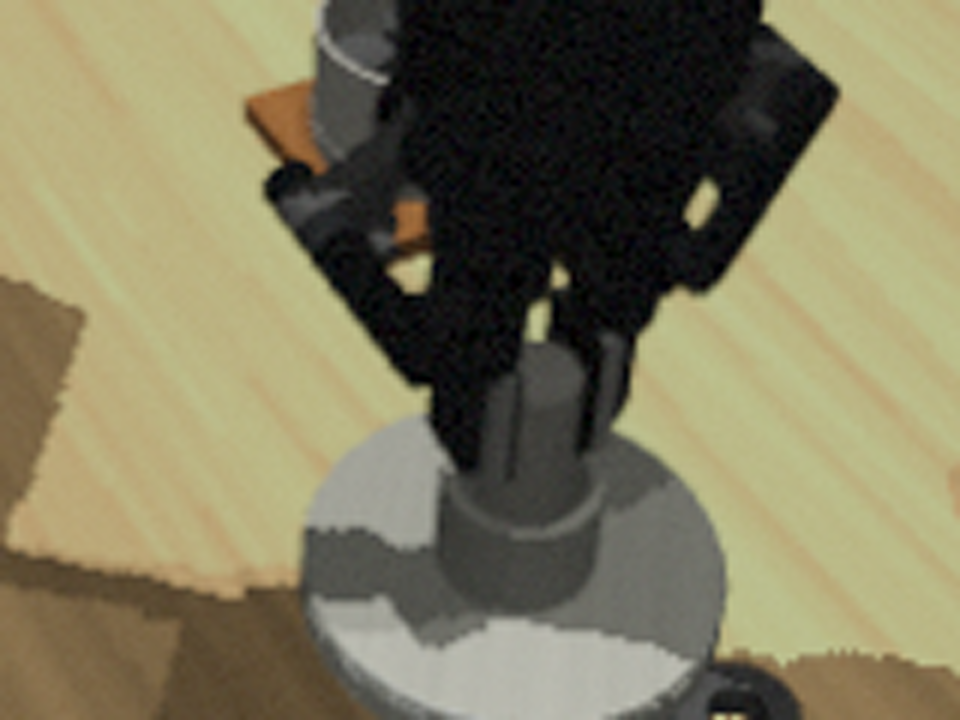

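```bash
python3 - <<'E'
from h import *
p=np.array([.4761,-.2852,.1857])
z=.131
for lab,h,r in(("post",.082,.011),("collar",.048,.02),("plate",.020,.0525)):
    a=np.linspace(0,2*np.pi,72);P=np.c_[p[0]+r*np.cos(a),p[1]+r*np.sin(a),np.full(72,z+h)]
    uv=(proj("side",P)-[239,200]+.5)*6-.5;print(lab,uv.min(0),uv.max(0))
E
```

```text
post [483.98797103 336.49209   ] [579.83778621 404.00508015]
collar [436.34522477 411.92596206] [604.20760413 536.02992653]
plate [297.76891854 398.50907486] [726.09827658 727.32197328]
```

The lids are held level, and their predicted outline agrees with the picture to within 1 mm. I'll move them over the tin.

>>> send_rows --pt "0 0.009 -0.019 0 0" --pt "0 0.016 -0.033 0 0" --pt "0 0.016 -0.033 0 0" --pt "0 0.016 -0.033 0 0" --pt "0 0.016 -0.033 0 0" --pt "0 0.016 -0.033 0 0" --pt "0 0.016 -0.033 0 0" --pt "0 0.016 -0.033 0 0"

```text
clock: 20.42
position: [0.6101, -0.0409, 0.1855]
ee_rot: [-0.0, 1.0, -0.025, -0.001]
contact_force: [0.6, -0.1, -4.8]
width: 0.0196
```

>>> send_rows --pt "0 0.016 -0.033 0 0" --pt "0 0.0095 -0.02 0 0" --pt "0 0 0 0 0" --pt "0 0 0 0 0" --pt "0 0 0 0 0"

```text
clock: 21.05
position: [0.6376, 0.0085, 0.1867]
ee_rot: [0.0, 1.0, -0.026, -0.0]
contact_force: [1.0, -0.2, -4.8]
width: 0.0197
```

>>> send_rows --pt "0 0 -0.0015 0.01 0" --pt "0 0 0 0.02 0" --pt "0 0 0 0.015 0" --pt "0 0 0 0.007 0" --pt "0 0 0 0 0" --pt "0 0 0 0 0"

```text
clock: 21.8
position: [0.6388, 0.011, 0.1354]
ee_rot: [0.0, 1.0, -0.025, 0.001]
contact_force: [-0.3, 0.0, -4.2]
width: 0.0195
```

```bash
python3 - <<'E'
from h import *
im=manip.get_image("side");cv2.imwrite("pics/s8.png",im[:,:,::-1]);crop("pics/s8.png",(308,195),45,8,"pics/s8c.png")
im=manip.get_image("top");cv2.imwrite("pics/t8.png",im[:,:,::-1]);crop("pics/t8.png",(270,188),24,12,"pics/t8c.png")
s=manip.get_state();print(s["position"],s["contact_force"],s["moment"],s["width"])
p=s["position"];z=p[2]-.0548
for lab,h,r in(("collar",.048,.02),("plate",.020,.0525),("skirtbot",.006,.0525),("plugbot",0,.034)):
    a=np.linspace(0,2*np.pi,72);P=np.c_[p[0]+r*np.cos(a),p[1]+r*np.sin(a),np.full(72,z+h)]
    uv=(proj("side",P)-[248,150]+.5)*8-.5;print(lab,uv.min(0),uv.max(0))
a=np.linspace(0,2*np.pi,72);P=np.c_[.638+.0435*np.cos(a),.0098+.0435*np.sin(a),np.full(72,.067)]
uv=(proj("side",P)-[248,150]+.5)*8-.5;print("rim",uv.min(0),uv.max(0))
E
```

```text
pics/s8c.png x0 248 y0 150 f 8
pics/t8c.png x0 238 y0 164 f 12
[0.63884135 0.01106052 0.13562665] [ 0.35815041  0.04649238 -4.64673063] [ 0.01455745 -0.04826012 -0.00749019] 0.01979419759699617
collar [437.9659626  209.74397147] [582.76398774 287.84248904]
plate [318.26345412 232.20528293] [691.79124255 441.97367082]
skirtbot [317.24643306 271.99971541] [687.276828   483.74752199]
plugbot [381.66729545 323.41179569] [620.10179404 460.89059062]
rim [346.69278017 346.84770249] [649.53403609 524.81534275]
```

View pics/s8c.png

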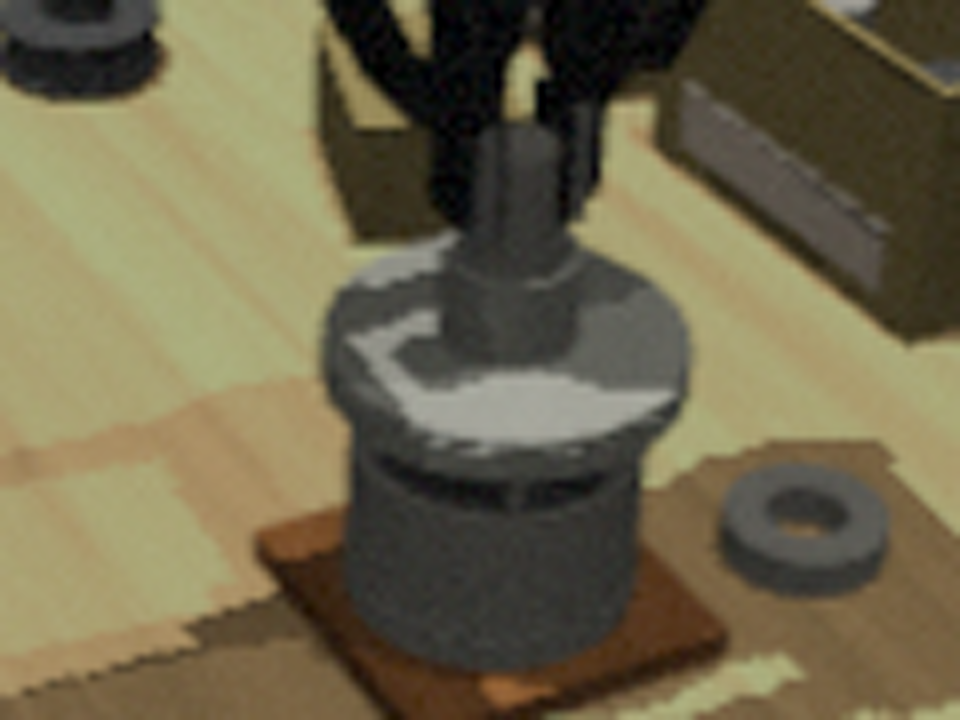

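View pics/t8c.png

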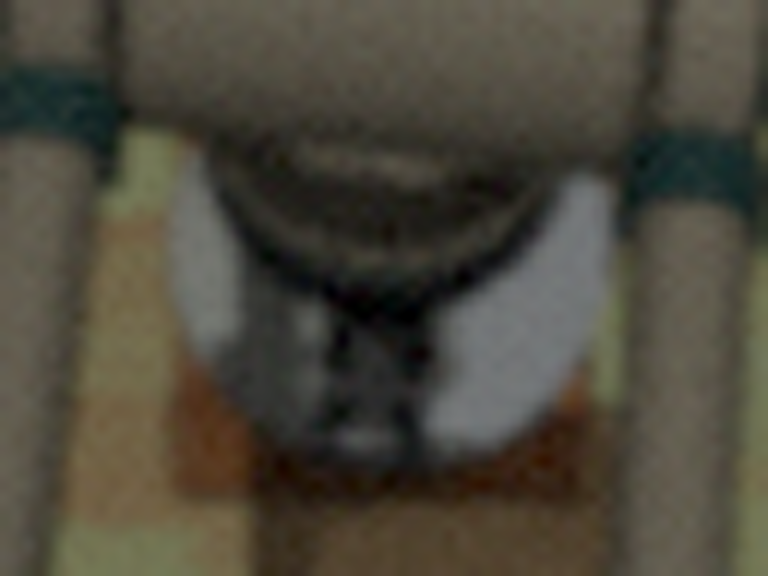

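```bash
python3 - <<'E'
from h import *
np.set_printoptions(precision=4,suppress=True)
z=.1356-.0548+.020
a=onz("top",un([(168,250),(612,250),(385,467)],238,164,12),z);print(a,a[:2].mean(0),a[2,0]+.0525)
a=onz("top",un([(207,275),(565,275),(386,90),(386,460)],238,164,12),.067);print(a,a[:2].mean(0),a[2:].mean(0))
s=manip.get_state();print(s["position"])
im=cv2.imread("pics/t8.png");crop("pics/t8.png",(270,190),14,20,"pics/t8d.png")
E
```

```text
[[ 0.638   0.0612  0.1008]
 [ 0.639  -0.043   0.1008]
 [ 0.5873  0.0099  0.1008]] [0.6385 0.0091 0.1008] 0.6398445936718797
[[ 0.6364  0.0531  0.067 ]
 [ 0.6372 -0.0335  0.067 ]
 [ 0.682   0.0102  0.067 ]
 [ 0.592   0.0095  0.067 ]] [0.6368 0.0098 0.067 ] [0.637  0.0098 0.067 ]
[0.6388 0.0111 0.1356]
pics/t8d.png x0 252 y0 176 f 20
```

View pics/t8d.png

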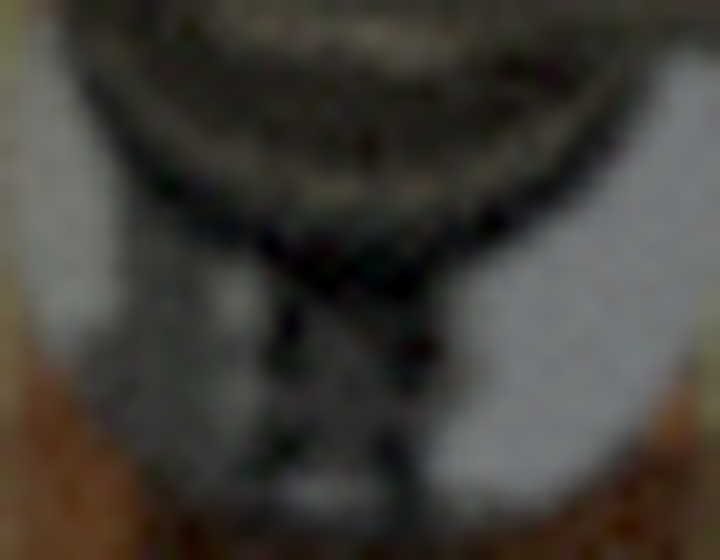

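The lid axis is about 2 mm too far out in x relative to the mouth; y agrees to within 0.5 mm. I'll correct that and start lowering.

>>> send_rows --pt "0 -0.002 0 0 0" --pt "0 0 0 0.005 0" --pt "0 0 0 0.005 0" --pt "0 0 0 0.004 0" --pt "0 0 0 0.003 0" --pt "0 0 0 0 0"

```text
clock: 22.65
position: [0.6361, 0.0113, 0.1174]
ee_rot: [0.0, 1.0, -0.025, -0.0]
contact_force: [-0.7, 0.1, -5.1]
width: 0.02
```

>>> send_rows --pt "0 0 0 0.002 0" --pt "0 0 0 0.002 0" --pt "0 0 0 0.001 0" --pt "0 0 0 0 0"

```text
clock: 23.15
position: [0.6362, 0.0112, 0.1127]
ee_rot: [0.0, 1.0, -0.025, -0.0]
contact_force: [-0.7, 0.4, -4.7]
width: 0.0192
```

>>> send_rows --pt "0 0 0 0.001 0" --pt "0 0 0 0.001 0" --pt "0 0 0 0.0005 0" --pt "0 0 0 0 0"

```text
clock: 23.65
position: [0.6362, 0.0112, 0.1102]
ee_rot: [0.0, 1.0, -0.025, -0.0]
contact_force: [-0.4, 0.5, -4.8]
width: 0.0198
```

>>> send_rows --pt "0 0 0 0.001 0" --pt "0 0 0 0.0005 0" --pt "0 0 0 0 0"

```text
clock: 24.02
position: [0.6363, 0.0112, 0.1098]
ee_rot: [0.0, 1.0, -0.025, 0.0]
contact_force: [-2.4, 0.4, 4.9]
width: 0.0196
```

Contact came at TCP z = 0.1098, exactly the predicted seated height. I'll release and look.

>>> send_rows --pt "0 0 0 0 0" --pt "0.4 0 0 0 0" --pt "0.6 0 0 0 0" --pt "0.8 0 0 0 0" --pt "1 0 0 0 0" --pt "1 0 0 0 0" --pt "1 0 0 0 0" --squeeze 20

```text
clock: 24.9
position: [0.6363, 0.0112, 0.1087]
ee_rot: [0.0, 1.0, -0.025, 0.0]
contact_force: [0.7, -0.1, 0.5]
width: 0.0852
```

```bash
python3 - <<'E'
from h import *
im=manip.get_image("side");cv2.imwrite("pics/s9.png",im[:,:,::-1]);crop("pics/s9.png",(308,195),45,8,"pics/s9c.png")
s=manip.get_state();print(s["position"],s["contact_force"],s["moment"],s["width"])
p=np.array([.6368,.0105,0]);z=.055
for lab,h,r in(("post",.082,.011),("collar",.048,.02),("plate",.020,.0525),("skirtbot",.006,.0525)):
    a=np.linspace(0,2*np.pi,72);P=np.c_[p[0]+r*np.cos(a),p[1]+r*np.sin(a),np.full(72,z+h)]
    uv=(proj("side",P)-[248,150]+.5)*8-.5;print(lab,uv.min(0),uv.max(0))
E
```

```text
pics/s9c.png x0 248 y0 150 f 8
[0.63628402 0.01118687 0.10877222] [-0.09353084 -0.56166821 -0.99724665] [-0.04539047  0.00062379  0.01803973] 0.08557011372531083
post [466.64807966 204.5553446 ] [546.85876091 247.33063599]
collar [428.76747954 289.23449189] [571.24167786 369.08256709]
plate [311.08836068 307.71622584] [678.68757058 521.61065392]
skirtbot [310.15173186 346.26690425] [674.35224426 561.92564664]
```

View pics/s9c.png

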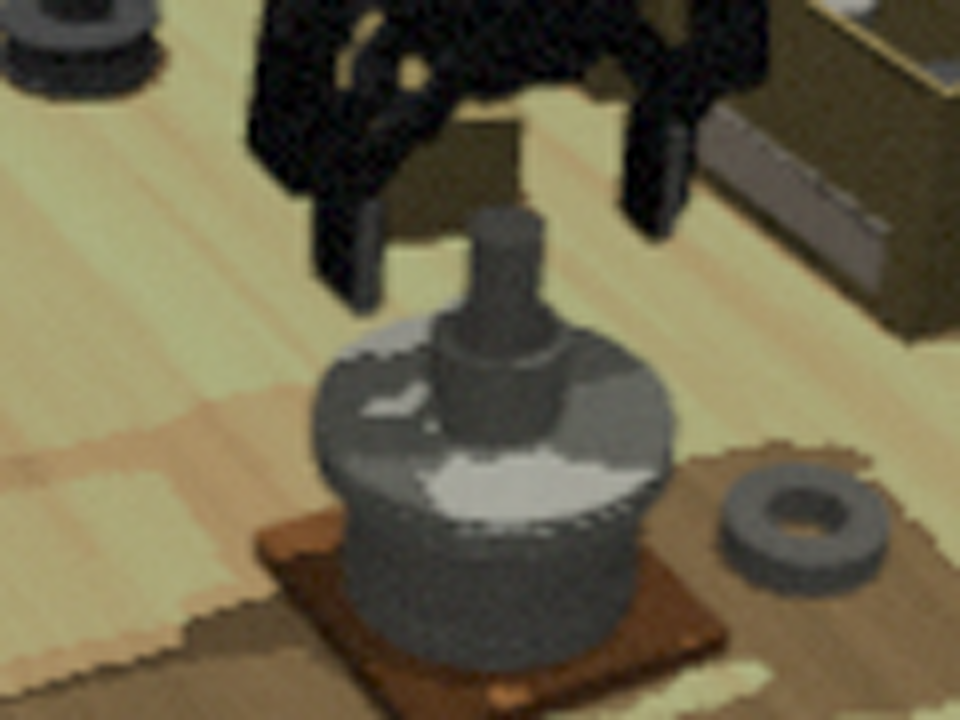

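Released. The plate edge (315–672, bottom about 525) and the post top (row 207) match the fully seated prediction within 1 mm. I'll go down over the collar.

>>> send_rows --pt "1 0.0005 0 0.01 0" --pt "1 0 0 0.01 0" --pt "1 0 0 0.008 0" --pt "1 0 0 0.001 0" --pt "1 0 0 0 0" --pt "1 0 0 0 0"

```text
clock: 25.7
position: [0.6371, 0.0112, 0.0802]
ee_rot: [0.0, 1.0, -0.025, 0.0]
contact_force: [-0.6, 0.2, -0.5]
width: 0.0851
```

>>> send_rows --pt "0.7 0 0 0 0" --pt "0.6 0 0 0 0" --pt "0.54 0 0 0 0" --pt "0.51 0 0 0 0" --pt "0.49 0 0 0 0" --pt "0.47 0 0 0 0" --pt "0.45 0 0 0 0" --pt "0.43 0 0 0 0"

```text
clock: 26.7
position: [0.6365, 0.0112, 0.0798]
ee_rot: [0.0, 1.0, -0.025, -0.0]
contact_force: [-1.7, 0.3, 1.5]
width: 0.0387
```

>>> send_rows --pt "0.3 0 0 0 0" --pt "0.2 0 0 0 0" --pt "0.1 0 0 0 0" --squeeze 45

```text
clock: 27.08
position: [0.6368, 0.0112, 0.08]
ee_rot: [0.0, 1.0, -0.025, 0.0]
contact_force: [-0.8, 0.1, 3.4]
width: 0.0379
```

```bash
python3 - <<'E'
from h import *
im=manip.get_image("side");cv2.imwrite("pics/s10.png",im[:,:,::-1]);crop("pics/s10.png",(308,195),45,8,"pics/s10c.png")
s=manip.get_state();print(s["position"],s["contact_force"],s["moment"],s["width"])
E
```

```text
pics/s10c.png x0 248 y0 150 f 8
[0.63678561 0.01120843 0.07998121] [-0.42691165 -0.04547458  4.35020907] [-0.03626695  0.33729408 -0.02640833] 0.03808933720344076
```

View pics/s10c.png

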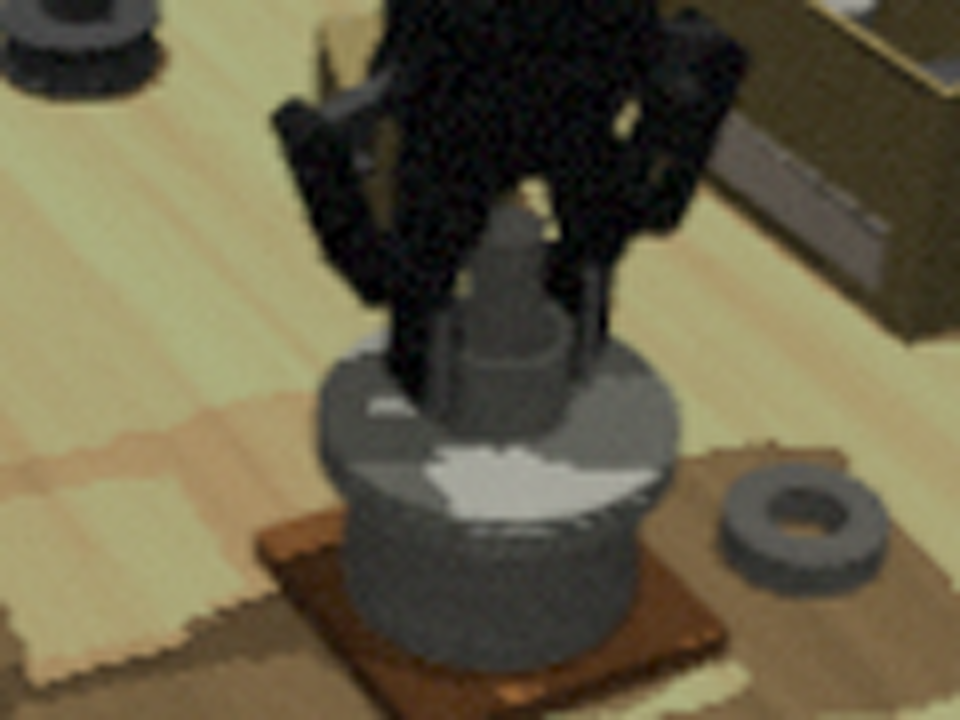

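Gripped at about 38 mm. The plate moved about 6 crop pixels (1.7 mm) as the jaws centred on it. It is still level and seated, and the sideways force is about 0. I'll lift slowly.

>>> send_rows --pt "0.1 0 0 -0.001 0" --pt "0.1 0 0 -0.002 0" --pt "0.1 0 0 -0.003 0" --pt "0.1 0 0 -0.003 0" --pt "0.1 0 0 -0.003 0" --pt "0.1 0 0 0 0" --pt "0.1 0 0 0 0"

```text
clock: 28.0
position: [0.6367, 0.0112, 0.0918]
ee_rot: [0.0, 1.0, -0.025, 0.0]
contact_force: [0.4, -0.3, -0.9]
width: 0.038
```

```bash
python3 - <<'E'
from h import *
im=manip.get_image("side");cv2.imwrite("pics/s11.png",im[:,:,::-1]);crop("pics/s11.png",(308,195),45,8,"pics/s11c.png")
s=manip.get_state();print(s["position"],s["contact_force"],s["moment"],s["width"])
E
```

```text
pics/s11c.png x0 248 y0 150 f 8
[0.63663168 0.01118578 0.09167687] [-0.13057964  0.51332269 -2.28622333] [-0.02707041  0.05194061  0.02885367] 0.03758769972772672
```

View pics/s11c.png

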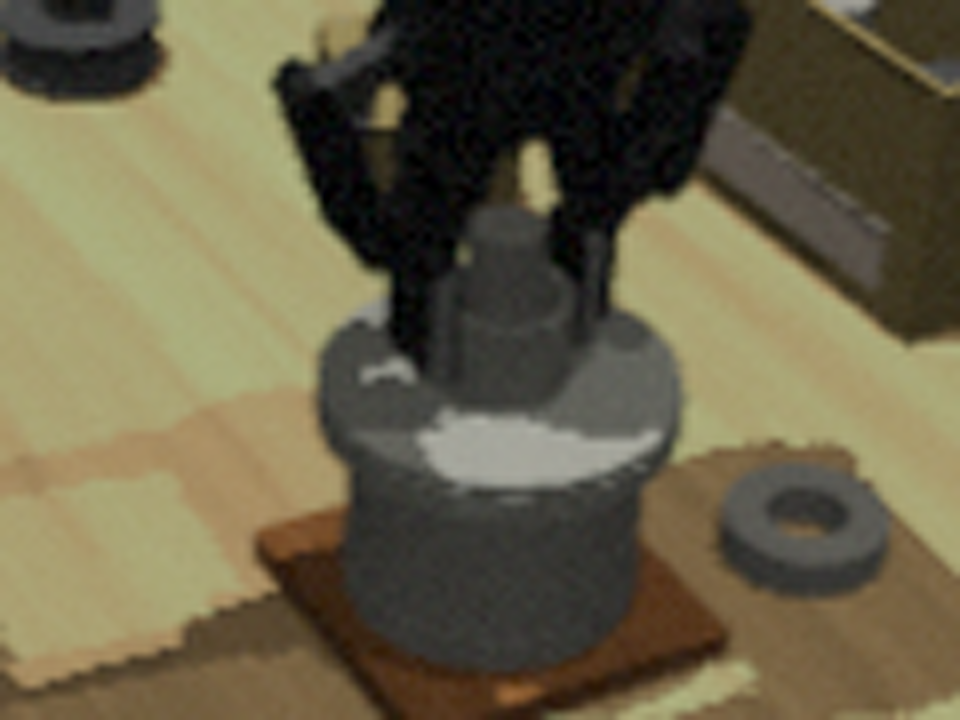

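The post top stays at row 207 and the load is about 1.6 N, which is the outer lid alone. I'll carry on straight up.

>>> send_rows --pt "0.1 0 0 -0.005 0" --pt "0.1 0 0 -0.01 0" --pt "0.1 0 0 -0.015 0" --pt "0.1 0 0 -0.015 0" --pt "0.1 0 0 -0.02 0" --pt "0.1 0 0 -0.02 0" --pt "0.1 0 0 -0.02 0" --pt "0.1 0 0 -0.015 0"

```text
clock: 29.05
position: [0.6371, 0.0112, 0.2139]
ee_rot: [0.0, 1.0, -0.025, 0.001]
contact_force: [0.6, 0.1, -1.8]
width: 0.0379
```

>>> send_rows --pt "0.1 0 0 -0.008 0" --pt "0.1 0 0 -0.003 0" --pt "0.1 0 0 0 0" --pt "0.1 0 0 0 0" --pt "0.1 0 0 0 0" --pt "0.1 0 0 0 0"

```text
clock: 29.8
position: [0.6366, 0.0112, 0.2225]
ee_rot: [0.0, 1.0, -0.025, -0.0]
contact_force: [-1.2, -0.6, -0.9]
width: 0.0381
```

```bash
python3 - <<'E'
from h import *
im=manip.get_image("side");cv2.imwrite("pics/s12.png",im[:,:,::-1]);crop("pics/s12.png",(308,175),60,6,"pics/s12c.png")
im=manip.get_image("top");cv2.imwrite("pics/t12.png",im[:,:,::-1])
s=manip.get_state();print(s["position"],s["ee_rot"],s["contact_force"],s["qd"],s["width"])
p=np.array([.6368,.0105,0]);z=.055
for lab,h,r in(("post",.082,.011),("flange top",.016,.047),("flange bot",.012,.047)):
    a=np.linspace(0,2*np.pi,72);P=np.c_[p[0]+r*np.cos(a),p[1]+r*np.sin(a),np.full(72,z+h)]
    uv=(proj("side",P)-[228,115]+.5)*6-.5;print(lab,uv.min(0),uv.max(0))
E
```

```text
pics/s12c.png x0 228 y0 115 f 6
[0.63670194 0.01119509 0.22262139] [ 3.71844271e-05  9.99687649e-01 -2.49917093e-02 -1.28747271e-04] [ 0.24063711  0.38709343 -2.513059  ] [-0.00037466 -0.00214129 -0.00113814 -0.00133746 -0.00078811 -0.0002929 ] 0.03764170559800921
post [469.86105975 363.29150845] [530.01907068 395.37297699]
flange top [367.3777827  456.66593112] [613.46460447 600.5636842 ]
flange bot [367.13888926 464.95728564] [612.57332613 609.1952436 ]
```

View pics/s12c.png

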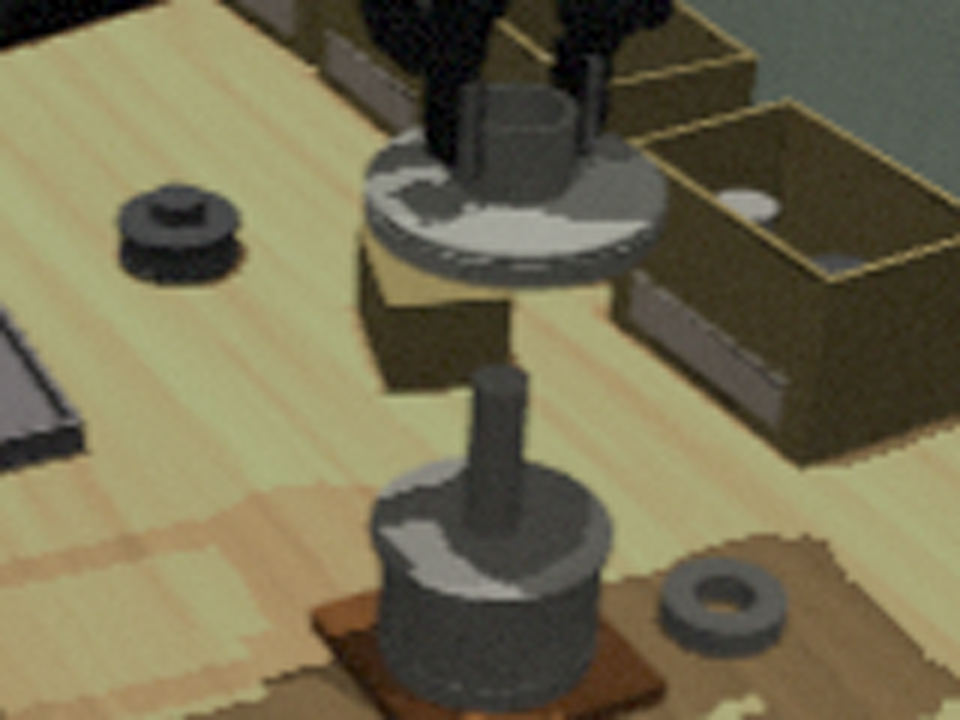

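View pics/t12.png

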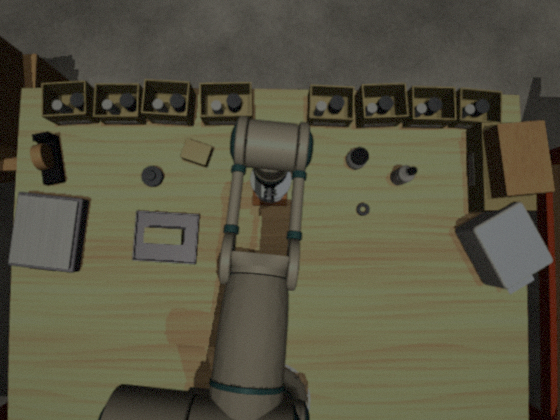

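View pics/s12.png

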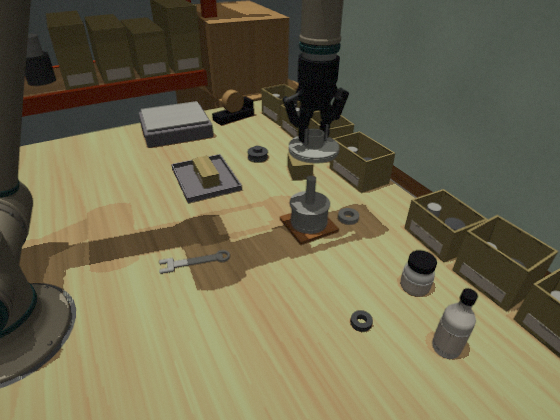

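The inner lid's flange (crop 373–612, bottom about 600) and post top (row 364) match the seated prediction. The outer lid is level and well clear above the post, the carton is flat in the tray, and everything else is in place. I'm handing in.

```bash
python3 - <<'E'
from rig import manip
print(manip.sign_off())
E
```

```text
the job is handed in; nothing more can be done
None
```

The job is done and handed in at about 30 s, with the arm holding the outer lid level over the tin.

- **Carton:** it went from the tin to the middle of the grey tray. It was lowered to contact (about 12 N) and released, and it lies flat and clear of the walls.
- **Inner lid:** I carried the nested lids by the post and lowered them until the flange met the rim, at the predicted height (TCP z = 0.1098 m). In the last side picture the flange and post top match the seated position to within about 2 mm sideways and 1 mm in height.
- **Outer lid:** I gripped it by the collar and lifted it straight up alone. The load was about 1.6 N, the outer lid's weight, and the post stayed put. Its skirt ends about 65 mm above the post top, and the arm is still.
- **Other items:** nothing else on the bench had visibly moved in the last pictures.

**Readings that disagreed:**
- When the jaws closed on the collar, the lid set moved sideways about 1.7 mm, within its play. It stayed seated.
- The gripper width read 1.5 to 2.5 mm under the true post and collar diameters.
- The different tin-centre measurements varied by about 2 mm in x. I corrected for this by eye before lowering the lids.

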